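# Hold a bearing bracket in the datum corner of a checking nest

### The job

Check the groove depth of the aluminium bearing bracket on the indicator: first slide the loose brass spacer into the corner of the checking nest, square and without a gap to the side fence or the back fence. Then set the bracket on the nest plate, grooved side towards the back fence, butt its end against the spacer and press it fully home so that it bears on the back fence and, through the spacer, on the side fence at once, with the indicator's spindle in the groove. Finish while still holding it pressed both ways, firmly but without ramming it, so the dial can be read; do not let go, and leave the other things on the bench alone.

Things in the scene. Friction and masses are not known exactly. Their poses are not given: they have to be found in the camera images.
- nest: Checking nest screwed to the bench: bright steel plate 128 (x) x 206 (y) x 12 mm thick with two black fences on it; its yaw varies. Origin: centre of the plate's underside. x points across the plate to the back fence (far side), y to the side fence (left), z up. Plate top is 12 mm above the bench. Its ground faces are lightly oiled (friction about 0.3).
- corner (a point): Inner corner where the faces of the two fences meet, on the plate's top; axes as the nest's. Back fence face: plane x = 0; side fence face: plane y = 0; the plate reaches 110 mm from it to -x and 190 mm to -y.
- back_fence: Black steel bar on the far edge of the plate, 206 mm long, 18 mm thick, 18 mm high above the plate. Frame and origin are those of nest. An indicator is fixed behind it: aluminium clamp and 59 mm round dial, face up, top 36 mm above the bench, reaching 102 mm beyond the fence face.
- side_fence: Black steel bar on the left edge of the plate, 80 mm long from the corner to -x, 16 mm thick, 18 mm high above the plate. Frame and origin are those of nest.
- spindle (a joint): Travel of the indicator's spindle, m: 0 fully out, tip 5.5 mm proud of the back fence; grows as it is pressed in, 0.0055 flush with the fence face, stop at 0.006. Spring 1.0 N at 0, 1.6 N at 0.0025. Reads about 0.0025 with the bracket home and its groove at the spindle, 0.0055 with a plain face there. A red pointer on the dial turns clockwise with it, 0.9 rad per mm.
- spindle_tip (a point): Front of the indicator's 6 mm ball tip, poking out of the back fence 80 mm from the side fence and 9 mm above the plate. It moves only straight in and out: a part slid sideways within 6 mm of the fence would knock against its side.
- spacer: Loose brass block, 30 (x) x 40 (y) x 44 mm high, about 0.4 kg, standing askew on the nest plate, a few cm off the side fence and 8 to 30 mm off the back fence. Origin: centre of its underside. It rises 26 mm above the fences and can be gripped over them. Home: 15 mm from the back fence face, 20 mm from the side fence face, parallel to the nest.
- bracket: Loose aluminium bearing bracket, about 0.32 kg, upright on the bench right of the nest. Origin: centre of its underside. Foot 44 (x) x 80 (y) x 18 mm high; the foot's back (+x) has a vertical groove in its middle, 24 wide, 3 deep. On the foot an upright web, see web. Home: origin 22 mm from the back fence face, 80 mm from the side fence face (spacer between), parallel to the nest.
- web (a point): Point in the bracket's web 44 mm above its underside, axes as the bracket's: a good place to grip across the 22 mm thickness (along x), clear above foot and fences. The web is 40 mm wide (y) up to 39 mm height and ends in a 40 mm round eye, 22 mm thick, with a brass-lined bore along x, centre 50 mm up, top 70 mm up.
- caliper: Digital caliper, 230 mm long, lying on the bench at the right, beyond the bracket, below two hose plugs that stick out to the front at the right end of the green tester, about 200 and 260 mm above the bench (solid: keep the arm clear of them). Not to be moved.
- marker: Black and blue felt marker, 127 mm long, lying at the front of the bench. Not to be moved.
- oil_bottle: Dark oil bottle with a yellow-green cap, 152 mm high, 44 mm thick, standing behind the vice at the left. Not to be moved.
- drift_punch: Brass drift punch, 104 mm long, lying at the front left before the vice. Not to be moved.
Not all that is in view belongs to the job. Of the things that look like the spacer, the largest one is meant.

How it is judged:
By the outcome, as a careful person would: the job done as asked, in the order asked, and still so for the second after the job is handed in, while the arm keeps its last pose, push and grip.
It also fails if it takes over 72 s, if anything falls off the work surface, if the arm or the gripper's body presses on something with over 40 N, if the wrist force passes 120 N, or if a joint passes its speed limit or range.

### The arm

A 7-joint arm with a two-finger parallel gripper is mounted at the origin on a cart in front of the work surface, level with it; the furniture and walls round the work are solid. World frame = base frame: x ahead of the robot, y to its left, z up, the work surface at z = 0. Lengths are in m, angles in rad, forces in N, time in s.
With the tool pointing down it reaches from about 0.35 to 0.9 m from the base axis. Payload 7.2 kg.
Tool frame: the origin (TCP) lies between the finger pads; the fingertips stand 17 mm ahead of it and the grasp point (between the pads) lies 2 mm behind it; z points along the fingers, y is the direction in which the jaws open and shut (so a half turn about z gives the same grasp; the last joint's range is limited). The gripper opens to 88 mm and grips with 3 to 60 N. Pads are 20 mm wide; open, the fingers measure 115 mm over their backs; the gripper's body (75 mm by 178 mm) begins 61 mm behind the grasp point.
Start: joints at [1.161, 0.411, -0.013, 1.596, 0.006, 1.134, -0.082], TCP at [0.209, -0.589, 0.24] pointing down, gripper open.
Joint ranges: [-2.95, 2.95], [-0.29, 1.99], [-1.47, 1.44], [0.14, 2.54], [-1.03, 4.17], [0.13, 1.85], [-2.86, 2.86]. Speed limits (rad/s): [2.39, 2.39, 3.01, 3.01, 3.14, 3.14, 3.14].

### API

Orientations are given as a unit quaternion [x, y, z, w].
In Python, from rig import * gives the robot as it stands.
- The arm moves only by the shell command python3 -m jog 'ROWS'. ROWS is JSON, a list of rows, each a list of 7 numbers: the opening, from 0 (shut) to 1 (fully open), then the shift along the tool's x, y, z normalised to -1 to 1, where 1 is 150 mm, then the turn, a rotation vector about the tool's x, y, z normalised to -1 to 1, where 1 is pi rad. A call has 1 to 5 rows; each row is the pose to reach, as a shift and turn from the pose measured when the call began, along the tool's axes at that moment, turning the shorter way round; what a row does not reach only later rows make up. A row lasts 1/12 s, in which the tool goes at most 41.7 mm and 7.16 degrees, less where a joint would pass 70% of its speed; a pose out of reach is approached as far as the arm can. A call with a number of a shift or a turn outside -1 to 1 is refused whole. A call with a gripper value outside its range is refused whole. The fingers move at their own pace and stop on an object; the grip force is fixed at half the most. Time passes only in rows, so rows that repeat a pose let the fingers close. It gives the time, the measured TCP pose, the force and the opening at its end, in the units of the state.
- observe(): the state, without advancing time (a new reading comes with each control period).
- grab_frame(name): name is "scene" or "top" or "wrist"; returns a dict with "frame" (400x640x3 uint8, red, green, blue), "K" (3x3 intrinsics, pixels), "dist_coeffs" ([k1, k2, p1, p2, k3] as OpenCV has them; the pictures are not rectified), "rvec" (rotation vector, rad) and "tvec" (3), from world to camera coordinates, as OpenCV has them. Camera axes: x right, y down, z forward; pixel columns grow to the right and rows downward; lengths in m; the calibration is good to about 2 mm. A picture is of the moment at which its call begins. There is no depth.
- hand_in(): hands the job in, once; it reports no verdict.
The state is a dict: "clock": time; "joint_positions": joint angles; "qd": joint speeds; "joint_efforts": joint torques, N m; "eef_pos": TCP position; "orientation": TCP orientation; "wrist_force": force on the tool from outside, world axes, zero at the start; "moment": the same for the moment, N m; "gripper_width": opening from 0.0 (shut) to 1.0 (fully open).
Only numpy, scipy, OpenCV 4.12 (cv2) and the standard library are available. Lean on these libraries where they do the work, as an engineer would, in place of code of your own. Each camera call takes 0.05 s, during which the arm holds its last target. There are 200 camera calls.

## Working session

There is one attempt and no reset: what is moved stays moved. The work goes in short steps, Python scripts to look and compute and a shell command to move; the robot and the scene stay as the last step left them, time stands still between calls to the robot, and variables do not carry over. Pictures are saved under pics/ and viewed, about 8 in all and at most 12, crops included, and the job is handed in when it is done.

```bash
mkdir -p pics; ls
python3 - <<'E'
from rig import *
import cv2,numpy as np
s=observe();print({k:np.round(v,3) for k,v in s.items()})
for n in("scene","top"):
    g=grab_frame(n);cv2.imwrite(f"pics/{n}0.png",g["frame"][:,:,::-1]);print(n,g["K"],g["dist_coeffs"],g["rvec"],g["tvec"])
E
```

```text
pics
{'clock': np.float64(0.0), 'joint_positions': array([ 1.161,  0.412, -0.013,  1.597,  0.006,  1.134, -0.082]), 'qd': array([ 0.001, -0.   , -0.   ,  0.   , -0.   , -0.001,  0.002]), 'joint_efforts': array([ 0.0000e+00, -5.8796e+01,  6.4200e-01, -2.9108e+01, -5.4000e-02,
        1.8000e-02,  0.0000e+00]), 'eef_pos': array([ 0.209, -0.588,  0.239]), 'orientation': array([ 0.985,  0.17 , -0.   , -0.001]), 'wrist_force': array([-0.039, -1.33 ,  0.007]), 'moment': array([-0.042,  0.003, -0.005]), 'gripper_width': np.float64(0.999)}
scene [[412.94509991   0.         321.90493912]
 [  0.         412.94509991 192.86513981]
 [  0.           0.           1.        ]] [0.03582431 0.         0.         0.         0.        ] [ 1.20988582 -2.24821443  0.98400012] [0.26417129 0.31485761 0.72480575]
top [[369.55241466   0.         323.13729769]
 [  0.         369.55241466 194.53205171]
 [  0.           0.           1.        ]] [-0.07040192  0.          0.          0.          0.        ] [ 2.15790007 -2.11427517  0.1330371 ] [-0.01109371  0.49862745  1.12034039]
```

View pics/top0.png

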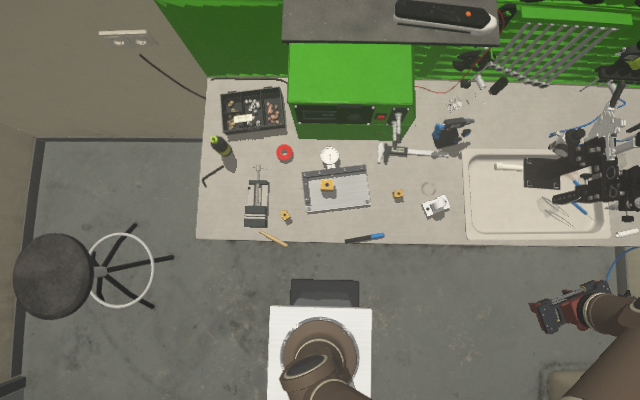

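View pics/scene0.png

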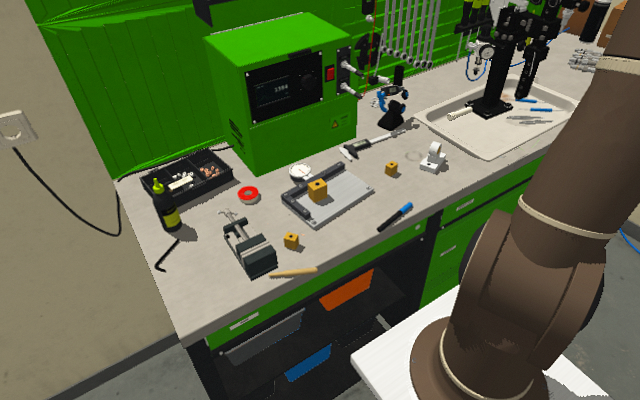

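The top picture shows the nest at about (336,189), the spacer at (327,186), the bracket at (436,206), the dial at (330,157), and decoy blocks at (397,194) and (285,215). I'll enlarge both views.

```bash
cat > h.py <<'E'
from rig import *
import cv2,numpy as np
from scipy.spatial.transform import Rotation as R
def p2w(g,uv,z):
    n=cv2.undistortPoints(np.array(uv,float).reshape(-1,1,2),g["K"],np.array(g["dist_coeffs"])).reshape(-1,2)
    M=cv2.Rodrigues(np.array(g["rvec"],float))[0];c=-M.T@np.array(g["tvec"])
    d=np.c_[n,np.ones(len(n))]@M
    return c+d*((z-c[2])/d[:,2])[:,None]
def w2p(g,X):
    return cv2.projectPoints(np.array(X,float).reshape(-1,1,3),np.array(g["rvec"],float),np.array(g["tvec"],float),g["K"],np.array(g["dist_coeffs"]))[0].reshape(-1,2)
def crop(g,x,y,w,h,s,f):
    cv2.imwrite(f,cv2.resize(g["frame"][y:y+h,x:x+w,::-1],None,fx=s,fy=s,interpolation=cv2.INTER_CUBIC))
def st():
    s=observe();return np.array(s["eef_pos"]),R.from_quat(s["orientation"])
def box(g,im,o,yaw,lo,hi,col,x0,y0,s):
    c,sn=np.cos(yaw),np.sin(yaw)
    P=np.array([[x,y,z] for x in(lo[0],hi[0]) for y in(lo[1],hi[1]) for z in(lo[2],hi[2])])
    W=np.c_[o[0]+c*P[:,0]-sn*P[:,1],o[1]+sn*P[:,0]+c*P[:,1],P[:,2]]
    u=((w2p(g,W)-[x0,y0]+.5)*s-.5)
    for i in range(8):
        for b in(1,2,4):
            if i<i^b: cv2.line(im,tuple(int(v) for v in u[i]),tuple(int(v) for v in u[i^b]),col,1)
def rel(p,yaw,q0=None):
    "shift/turn (normalised) to TCP p, tool down with jaws(y) along world yaw"
    t,r=st(); best=None
    for k in(0,np.pi):
        y=np.array([np.cos(yaw+k),np.sin(yaw+k),0]);z=np.array([0,0,-1]);T=R.from_matrix(np.c_[np.cross(y,z),y,z])
        v=(r.inv()*T).as_rotvec()
        if best is None or np.linalg.norm(v)<np.linalg.norm(best): best=v
    return np.round(r.inv().apply(np.array(p)-t)/.15,4),np.round(best/np.pi,4)
E
python3 - <<'E'
from h import *
g=grab_frame("top");crop(g,295,140,160,90,5,"pics/a.png")
for z,uv in [(.012,[(303,171),(308,212),(370,205),(366,168)]),(.056,[(327,185)]),(.07,[(436,205)])]: print(p2w(g,uv,z).round(3))
E
```

```text
[[ 0.578  0.066  0.012]
 [ 0.445  0.047  0.012]
 [ 0.472 -0.15   0.012]
 [ 0.591 -0.137  0.012]]
[[ 0.526 -0.013  0.056]]
[[ 0.468 -0.344  0.07 ]]
```

View pics/a.png

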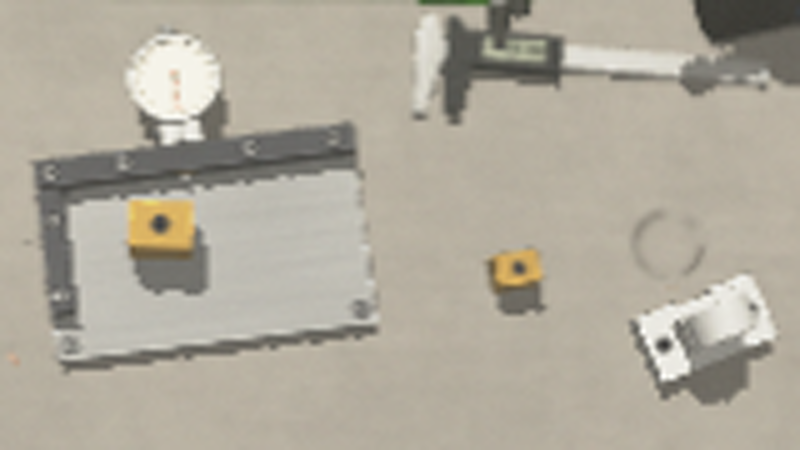

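The crop shows the nest's fence outer edge running (35,162) to (355,125) and the near plate edge (65,367) to (377,330). It also shows the spacer top at (130,200)–(193,257) and the bracket foot at (633,322), (755,275), (775,337), (660,393).

Run:
```python
from h import *
g=grab_frame("top")
f=lambda L,z:p2w(g,(np.array(L)+.5)/5-.5+[295,140],z)
def yaw(a,b): d=a-b;return np.degrees(np.arctan2(d[1],d[0]))
n=f([(35,162),(355,125)],.03);print("fence top outer",n.round(4),"yaw",yaw(n[0],n[1])-90)
m=f([(62,361),(378,325)],.012);print("near plate",m.round(4),yaw(m[0],m[1])-90)
l=f([(131,200),(193,202),(193,254),(130,249)],.056);print("spacer",l.round(4),l.mean(0),yaw(l[0],l[1])-90)
b=f([(633,322),(755,275),(775,337),(660,393)],.018);print("bracket",b.round(4),b.mean(0),yaw(b[0],b[1])-90,yaw(b[3],b[2])-90)
# go to look pose over spacer/corner
print(rel([.50,-.04,.30],np.pi/2+.1))
```

```text
fence top outer [[ 0.5708  0.0693  0.03  ]
 [ 0.5985 -0.1338  0.03  ]] yaw 7.7636690814383655
near plate [[ 0.4459  0.0497  0.012 ]
 [ 0.4728 -0.1507  0.012 ]] 7.651416974026134
spacer [[ 0.5424  0.0069  0.056 ]
 [ 0.5419 -0.0315  0.056 ]
 [ 0.5093 -0.0321  0.056 ]
 [ 0.5117  0.0068  0.056 ]] [ 0.52632179 -0.01245882  0.056     ] -0.8330444166624318
bracket [[ 0.477  -0.3117  0.018 ]
 [ 0.5086 -0.3904  0.018 ]
 [ 0.4691 -0.4022  0.018 ]
 [ 0.4322 -0.3282  0.018 ]] [ 0.47174158 -0.35812646  0.018     ] 21.88047317263093 26.46979800979038
(array([ 3.0514, -2.7966, -0.4033]), array([-0.0003,  0.0001,  0.077 ]))
```

```bash
python3 -m jog '[[1,0.76,-0.7,-0.1,0,0,0],[1,0.76,-0.7,-0.1,0,0,0],[1,0.76,-0.7,-0.1,0,0,0],[1,0.76,-0.7,-0.1,0,0,0],[1,0.76,-0.7,-0.1,0,0,0]]'
python3 -m jog '[[1,0.76,-0.7,-0.1,0,0,0],[1,0.76,-0.7,-0.1,0,0,0],[1,0.76,-0.7,-0.1,0,0,0],[1,0.76,-0.7,-0.1,0,0,0],[1,0.76,-0.7,-0.1,0,0,0]]'
python3 -m jog '[[1,0.76,-0.7,-0.1,0,0,0],[1,0.76,-0.7,-0.1,0,0,0],[1,0.76,-0.7,-0.1,0,0,0],[1,0.76,-0.7,-0.1,0,0,0],[1,0.76,-0.7,-0.1,0,0,0]]'
python3 - <<'E'
from h import *
print(rel([.50,-.04,.30],np.pi/2+.1),rel([.50,-.04,.30],0))
print(observe()["joint_positions"])
E
```

```text
clock: 0.62
eef_pos: [0.2858, -0.4459, 0.2551]
orientation: [0.985, 0.174, 0.001, -0.001]
wrist_force: [0.5, -0.1, -0.6]
gripper_width: 0.999
clock: 1.03
eef_pos: [0.3608, -0.3022, 0.2715]
orientation: [0.984, 0.178, 0.002, -0.001]
wrist_force: [0.4, -0.4, -0.6]
gripper_width: 0.998
clock: 1.45
eef_pos: [0.434, -0.1575, 0.2884]
orientation: [0.983, 0.183, 0.004, -0.002]
wrist_force: [-0.9, 0.2, 0.1]
gripper_width: 1.001
(array([ 0.6926, -0.5736, -0.0698]), array([-0.0012, -0.0027,  0.0851])) (array([ 0.6926, -0.5736, -0.0698]), array([ 0.0009, -0.003 , -0.3831]))
[ 0.57039693  0.10480041 -0.34661085  1.89012872  0.03105742  1.14716459
 -0.99061046]
```

```bash
python3 -m jog '[[1,0.69,-0.57,-0.07,0,0,0.085],[1,0.69,-0.57,-0.07,0,0,0.085],[1,0.69,-0.57,-0.07,0,0,0.085],[1,0.69,-0.57,-0.07,0,0,0.085],[1,0.69,-0.57,-0.07,0,0,0.085]]'
python3 - <<'E'
from h import *
g=grab_frame("wrist");cv2.imwrite("pics/w0.png",g["frame"][:,:,::-1])
print(st()[0],observe()["joint_positions"],w2p(g,[[.5551,.051,.012],[.526,-.0125,.056]]))
E
```

```text
clock: 1.87
eef_pos: [0.5023, -0.035, 0.3005]
orientation: [0.999, 0.054, 0.005, -0.004]
wrist_force: [0.2, 0.2, 0.0]
gripper_width: 0.998
[ 0.50099173 -0.03818533  0.30002083] [ 0.36067338  0.1774582  -0.43040513  1.78529037  0.07246661  1.18741883
 -1.55546141] [[257.01235232 112.5712728 ]
 [305.53917253 147.77778098]]
```

View pics/w0.png

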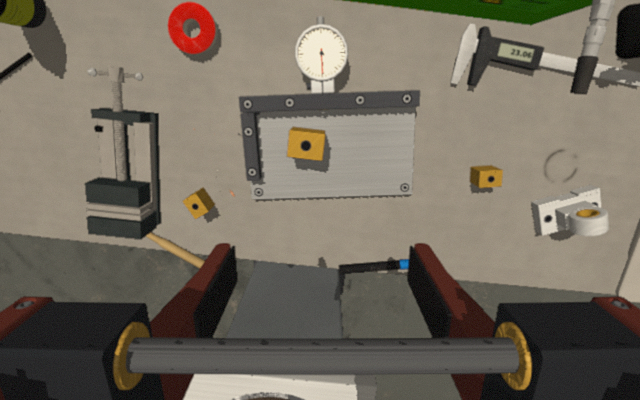

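The wrist view has the nest at (240–419, 91–200), the spacer at (307,144), the bracket at (572,213) and the dial at (321,52). I'll take an enlarged crop with a model overlay.

Run:
```python
from h import *
g=grab_frame("wrist");np.save("w0.npy",dict(g),allow_pickle=True)
x0,y0,s=235,85,4
im=cv2.resize(g["frame"][y0:y0+125,x0:x0+190,::-1],None,fx=s,fy=s,interpolation=cv2.INTER_CUBIC)
y=np.radians(7.7);o=[.5551,.051]
box(g,im,o,y,(0,-190,0),(0,0,0),(0,0,255),x0,y0,s) if 0 else None
box(g,im,o,y,(-.110,-.190,.012),(0,0,.012),(0,0,255),x0,y0,s)
box(g,im,o,y,(0,-.190,.030),(.018,.016,.030),(255,0,0),x0,y0,s)
box(g,im,[.5263,-.0125],np.radians(-.8),(-.015,-.02,.012),(.015,.02,.056),(0,255,0),x0,y0,s)
cv2.imwrite("pics/w1.png",im)
```

```text
(no output)
```

View pics/w1.png

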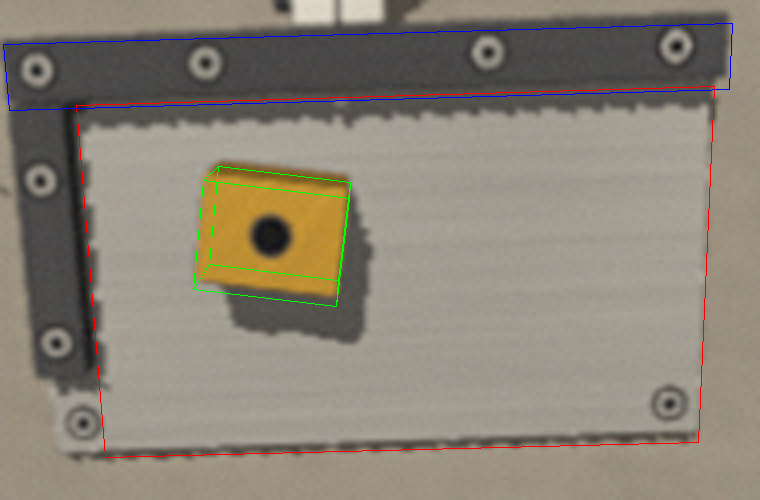

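The overlay is about 2 mm off. The true fence outer edge runs (6,42) to (728,13), the near plate edge (70,456) to (698,436), and the spacer top corners sit at (205,177), (350,183), (336,297), (195,283). I'll fit the poses to these points.

Run:
```python
from h import *
from scipy.optimize import least_squares
g=np.load("w0.npy",allow_pickle=True).item()
C=lambda L:(np.array(L,float)+.5)/4-.5+[235,85]
def fit(P,px,x0):
    P=np.array(P,float)
    def W(v):
        c,s=np.cos(v[2]),np.sin(v[2]);return np.c_[v[0]+c*P[:,0]-s*P[:,1],v[1]+s*P[:,0]+c*P[:,1],P[:,2]]
    r=least_squares(lambda v:(w2p(g,W(v))-px).ravel(),x0,x_scale=[.01,.01,.1]);print(r.x[:2].round(4),np.degrees(r.x[2]).round(2),"res px",r.fun.round(1));return r.x
n=fit([(.018,.016,.03),(.018,-.19,.03),(0,-.19,.03),(-.08,.016,.03),(-.11,-.19,.012)],C([(6,42),(728,13),(728,78),(36,378),(698,436)]),[.555,.051,.13])
s=fit([(.015,.02,.056),(.015,-.02,.056),(-.015,-.02,.056),(-.015,.02,.056)],C([(205,177),(350,183),(336,297),(195,283)]),[.526,-.012,0])
b=fit([(.022,.04,.018),(-.022,.04,.018),(.022,-.04,.018)],np.array([(532,206),(538,236),(599,190)]),[.472,-.358,.4])
c,q=np.cos(n[2]),np.sin(n[2]);A=np.array([[c,q],[-q,c]])
print("spacer in corner frame",A@(s[:2]-n[:2]))
print(rel([s[0],s[1],.054],s[2]+np.pi/2))
```

```text
[0.5562 0.0516] 8.16 res px [-1.3 -0.2  0.7  0.2  0.1  0.4 -0.2  0.   0.6 -0.4]
[ 0.5288 -0.0124] 0.97 res px [-0.7 -0.8 -0.3  1.   0.8 -0.3  0.2  0. ]
[ 0.471  -0.3589] 21.5 res px [ 2.7 -0.3 -0.3  0.3 -2.4 -0.1]
spacer in corner frame [-0.03619312 -0.05949112]
(array([ 0.197 , -0.1578,  1.6404]), array([-0.0017, -0.0023,  0.0273]))
```

```bash
python3 -m jog '[[1,0.197,-0.158,1,0,0,0.027],[1,0.197,-0.158,1,0,0,0.027],[1,0.197,-0.158,1,0,0,0.027],[1,0.197,-0.158,1,0,0,0.027],[1,0.197,-0.158,1,0,0,0.027]]'
python3 - <<'E'
from h import *
g=grab_frame("wrist");s=3;x0,y0=200,70
im=cv2.resize(g["frame"][y0:y0+190,x0:x0+260,::-1],None,fx=s,fy=s,interpolation=cv2.INTER_CUBIC)
box(g,im,[.5288,-.0124],np.radians(1),(-.015,-.02,.012),(.015,.02,.056),(0,255,0),x0,y0,s)
box(g,im,[.5562,.0516],np.radians(8.16),(0,-.190,.030),(.018,.016,.030),(255,0,0),x0,y0,s)
cv2.imwrite("pics/w2.png",im);np.save("w2.npy",dict(g),allow_pickle=True)
print(st()[0],rel([.5288,-.0124,.054],np.radians(91)))
E
```

```text
clock: 2.38
eef_pos: [0.5247, -0.0144, 0.1443]
orientation: [1.0, 0.009, -0.001, -0.003]
wrist_force: [-0.9, -0.1, 0.8]
gripper_width: 1.0
[ 0.52592147 -0.01462951  0.14744474] (array([ 0.0193, -0.011 ,  0.623 ]), array([-0.0018, -0.0001, -0.0001]))
```

View pics/w2.png

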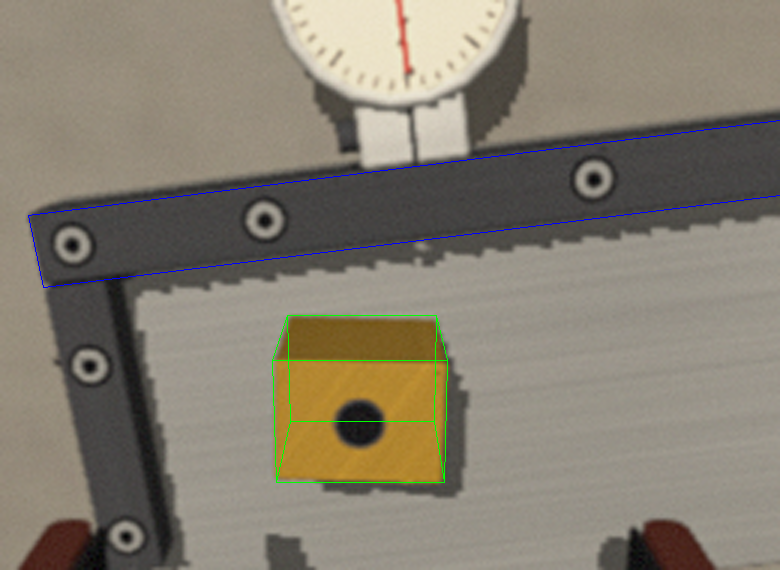

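The overlay now fits the spacer (275–447, 315–482) and the fence. Next I descend and grip.

```bash
python3 -m jog '[[1,0.019,-0.011,0.3,0,0,0],[1,0.019,-0.011,0.62,0,0,0],[1,0.019,-0.011,0.62,0,0,0],[1,0.019,-0.011,0.62,0,0,0],[1,0.019,-0.011,0.62,0,0,0]]'
python3 -m jog '[[0,0,0,0,0,0,0],[0,0,0,0,0,0,0],[0,0,0,0,0,0,0],[0,0,0,0,0,0,0],[0,0,0,0,0,0,0]]'
python3 -m jog '[[0,0,0,0,0,0,0],[0,0,0,0,0,0,0],[0,0,0,0,0,0,0]]'
python3 - <<'E'
from h import *
t,r=st();print(t,r.as_matrix().round(3),np.array(observe()["joint_positions"]).round(2))
n=np.array([.5562,.0516]);y=np.radians(8.16);c,s=np.cos(y),np.sin(y)
for dx,dy in((-.025,-.045),(-.025,-.022),(-.015,-.02)): print(rel([n[0]+c*dx-s*dy,n[1]+s*dx+c*dy,t[2]],y+np.pi/2))
E
```

```text
clock: 2.85
eef_pos: [0.5296, -0.0132, 0.0563]
orientation: [1.0, 0.008, 0.001, -0.003]
wrist_force: [-0.1, 0.4, 0.2]
gripper_width: 1.002
clock: 3.27
eef_pos: [0.5299, -0.0133, 0.0571]
orientation: [1.0, 0.008, 0.001, -0.002]
wrist_force: [0.2, -0.7, 0.6]
gripper_width: 0.663
clock: 3.52
eef_pos: [0.53, -0.0131, 0.0572]
orientation: [1.0, 0.008, 0.001, -0.003]
wrist_force: [-1.1, 0.6, 3.0]
gripper_width: 0.45
[ 0.52999698 -0.01311103  0.05720811] [[ 1.     0.016  0.003]
 [ 0.016 -1.     0.005]
 [ 0.003 -0.005 -1.   ]] [ 0.22  0.51 -0.36  1.97  0.27  0.7  -1.86]
(array([ 0.0541, -0.1099,  0.0007]), array([-0.0016, -0.0009, -0.0401]))
(array([ 0.0348, -0.262 ,  0.0014]), array([-0.0016, -0.0009, -0.0401]))
(array([ 0.0993, -0.2836,  0.0017]), array([-0.0016, -0.0009, -0.0401]))
```

```bash
python3 -m jog '[[0,0.027,-0.055,0,0,0,-0.02],[0,0.054,-0.11,0,0,0,-0.04],[0,0.045,-0.19,0,0,0,-0.04],[0,0.035,-0.25,0,0,0,-0.04],[0,0.035,-0.25,0,0,0,-0.04]]'
python3 -m jog '[[0,0,0,0,0,0,0],[0,0,0,0,0,0,0]]'
python3 - <<'E'
from h import *
t,r=st();print(t)
n=np.array([.5562,.0516]);y=np.radians(8.16);c,s=np.cos(y),np.sin(y)
d=t[:2]-n;print("corner frame",c*d[0]+s*d[1],-s*d[0]+c*d[1])
for dx,dy in((-.025,-.02),(-.015,-.02)): print(rel([n[0]+c*dx-s*dy,n[1]+s*dx+c*dy,t[2]],y+np.pi/2))
g=grab_frame("wrist");crop(g,170,60,300,220,2.6,"pics/w3.png")
E
```

```text
clock: 3.93
eef_pos: [0.5338, 0.0274, 0.0572]
orientation: [0.997, 0.071, 0.001, -0.003]
wrist_force: [0.9, 1.6, -0.3]
gripper_width: 0.451
clock: 4.1
eef_pos: [0.5335, 0.0279, 0.0572]
orientation: [0.997, 0.071, 0.001, -0.003]
wrist_force: [0.4, 1.5, -0.4]
gripper_width: 0.452
[0.53349931 0.02790652 0.05724663]
corner frame -0.025833859984269493 -0.020231510139965846
(array([ 0.0056, -0.0015,  0.    ]), array([-0.0021, -0.0008,  0.0002]))
(array([ 0.0722, -0.0015,  0.0002]), array([-0.0021, -0.0008,  0.0002]))
```

View pics/w3.png

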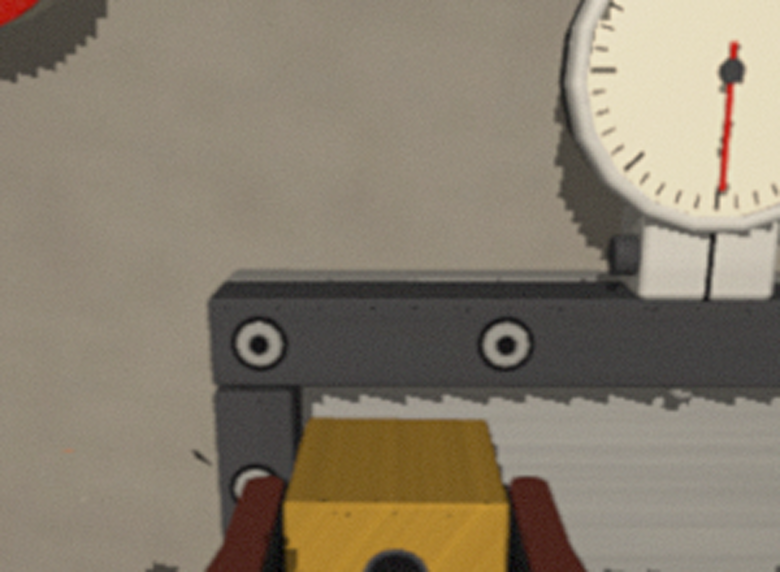

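The picture shows the spacer square to the fences (fence edge level at row 385), with a small gap on the left and about 10 mm at the back. I'll push it home gradually while watching the force.

```bash
python3 -m jog '[[0,0.02,-0.005,0,0,0,0],[0,0.04,-0.01,0,0,0,0],[0,0.055,-0.01,0,0,0,0],[0,0.055,-0.01,0,0,0,0]]'
python3 -m jog '[[0,0.01,0,0,0,0,0],[0,0.02,0,0,0,0,0],[0,0.025,0,0,0,0,0],[0,0.025,0,0,0,0,0]]'
python3 -m jog '[[0,0,-0.01,0,0,0,0],[0,0,-0.02,0,0,0,0],[0,0,-0.02,0,0,0,0]]'
cat >> h.py <<'E'
N=np.array([.5562,.0516]);Y=np.radians(8.16)
def cf():
    c,s=np.cos(Y),np.sin(Y);S=observe();t,r=st();d=t[:2]-N;f=S["wrist_force"]
    a=r.as_matrix()[:,1];print("corner-frame TCP",round((c*d[0]+s*d[1])*1e3,1),round((-s*d[0]+c*d[1])*1e3,1),"z",t[2].round(4),"F nest",round(c*f[0]+s*f[1],1),round(-s*f[0]+c*f[1],1),round(f[2],1),"M",np.round(S["moment"],2),"jaw yaw",np.degrees(np.arctan2(a[1],a[0])).round(2),"w",S["gripper_width"],"t",S["clock"])
E
python3 -c "from h import *;cf()"
```

```text
clock: 4.48
eef_pos: [0.542, 0.0298, 0.0573]
orientation: [0.997, 0.071, 0.001, -0.003]
wrist_force: [-1.4, -1.3, 1.6]
gripper_width: 0.45
clock: 4.82
eef_pos: [0.5459, 0.0303, 0.0572]
orientation: [0.997, 0.071, 0.001, -0.003]
wrist_force: [-1.8, -0.5, 2.3]
gripper_width: 0.456
clock: 5.07
eef_pos: [0.5458, 0.0306, 0.0573]
orientation: [0.998, 0.07, 0.001, -0.002]
wrist_force: [0.2, -8.0, 1.8]
gripper_width: 0.451
corner-frame TCP -13.2 -19.3 z 0.0573 F nest -0.9 -8.0 1.8 M [-1.93  0.02  0.12] jaw yaw -81.95 w 0.45074074042088436 t 5.0667
```

```bash
python3 -m jog '[[0,0.01,0,0,0,0,0],[0,0.02,0,0,0,0,0],[0,0.02,0,0,0,0,0]]'
python3 -c "from h import *;cf()"
python3 -m jog '[[0,0.01,0,0,0,0,0],[0,0.02,0,0,0,0,0],[0,0.02,0,0,0,0,0]]'
python3 - <<'E'
from h import *
cf();g=grab_frame("wrist");crop(g,170,60,300,220,2.6,"pics/w4.png")
E
```

```text
clock: 5.32
eef_pos: [0.5464, 0.0304, 0.0572]
orientation: [0.998, 0.07, -0.001, -0.001]
wrist_force: [-10.2, -3.0, 11.8]
gripper_width: 0.453
corner-frame TCP -12.7 -19.6 z 0.0572 F nest -10.5 -1.5 11.8 M [-0.48  2.34  0.09] jaw yaw -81.96 w 0.45276692057533685 t 5.3167
clock: 5.57
eef_pos: [0.5467, 0.0305, 0.0573]
orientation: [0.998, 0.07, -0.004, -0.0]
wrist_force: [-11.5, -2.4, 13.7]
gripper_width: 0.454
corner-frame TCP -12.4 -19.5 z 0.0573 F nest -11.7 -0.7 13.7 M [-0.41  2.57  0.1 ] jaw yaw -81.95 w 0.45443545674426267 t 5.5667
```

View pics/w4.png

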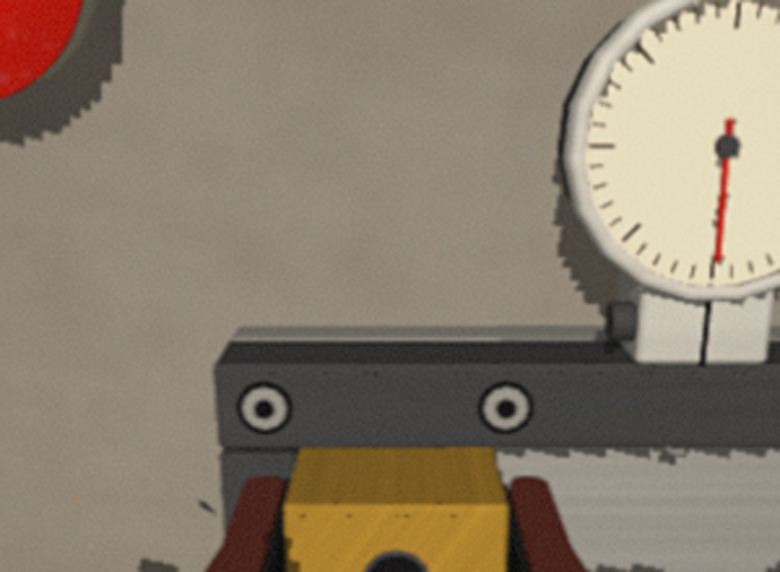

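```bash
python3 -m jog '[[0,0.004,-0.01,0,0,0,0],[0,0.008,-0.02,0,0,0,0],[0,0.008,-0.03,0,0,0,0],[0,0.008,-0.03,0,0,0,0]]'
python3 -c "from h import *;cf()"
python3 -m jog '[[0.3,0,0,0,0,0,0],[0.55,0,0,0,0,0,0],[0.7,0,0,0,0,0,0],[0.8,0,0,0,0,0,0],[0.8,0,0,0,0,0,0]]'
python3 -c "from h import *;cf()"
```

```text
clock: 5.95
eef_pos: [0.5466, 0.0309, 0.0574]
orientation: [0.998, 0.069, -0.005, 0.002]
wrist_force: [-4.7, -12.7, 7.4]
gripper_width: 0.452
corner-frame TCP -12.4 -19.1 z 0.0574 F nest -6.5 -11.9 7.4 M [-2.6   0.94  0.27] jaw yaw -82.08 w 0.45238671704966343 t 5.95
clock: 6.37
eef_pos: [0.5468, 0.0316, 0.0574]
orientation: [0.998, 0.069, -0.005, 0.002]
wrist_force: [0.9, 0.7, 0.2]
gripper_width: 0.716
corner-frame TCP -12.1 -18.4 z 0.0574 F nest 1.0 0.6 0.2 M [ 0.06 -0.01 -0.  ] jaw yaw -82.04 w 0.7161332928108718 t 6.3667
```

Both contacts were felt, about 10 N each. I'll lift off, then seat the spacer with gentle low pushes using closed fingers.

```bash
python3 -m jog '[[0.8,0,0,-0.15,0,0,0],[0.8,0,0,-0.3,0,0,0],[0.5,0,0,-0.3,0,0,0],[0,0,0,-0.3,0,0,0],[0,0,0,-0.3,0,0,0]]'
cat >> h.py <<'E'
def at(dx,dy,z,yaw=0.):
    c,s=np.cos(Y),np.sin(Y);return rel([N[0]+(c*dx-s*dy)/1e3,N[1]+(s*dx+c*dy)/1e3,z],Y+yaw+np.pi/2)
E
python3 -c "
from h import *;cf();print(at(-55,-20,.1),at(-55,-20,.040),at(-18,-65,.1))"
```

```text
clock: 6.78
eef_pos: [0.547, 0.0319, 0.1019]
orientation: [0.998, 0.069, -0.005, 0.002]
wrist_force: [-0.4, 0.1, -0.5]
gripper_width: 0.613
corner-frame TCP -11.9 -18.2 z 0.1019 F nest -0.4 0.2 -0.5 M [-0.    0.04 -0.02] jaw yaw -82.03 w 0.6133793093843493 t 6.7833
(array([-0.2871,  0.0129,  0.0158]), array([ 0.0011,  0.0032, -0.0011])) (array([-0.2831,  0.0116,  0.4158]), array([ 0.0011,  0.0032, -0.0011])) (array([-0.0394,  0.3121,  0.0144]), array([ 0.0011,  0.0032, -0.0011]))
```

```bash
python3 -m jog '[[0,-0.28,0.012,0.01,0.001,0.003,-0.001],[0,-0.28,0.012,0.01,0.001,0.003,-0.001],[0,-0.28,0.012,0.21,0.001,0.003,-0.001],[0,-0.28,0.012,0.41,0.001,0.003,-0.001],[0,-0.28,0.012,0.41,0.001,0.003,-0.001]]'
python3 -m jog '[[0,0.03,0,0,0,0,0],[0,0.05,0,0,0,0,0],[0,0.07,0,0,0,0,0],[0,0.08,0,0,0,0,0],[0,0.08,0,0,0,0,0]]'
python3 -c "from h import *;cf()"
python3 -m jog '[[0,0.01,0,0,0,0,0],[0,0.02,0,0,0,0,0],[0,0.02,0,0,0,0,0]]'
python3 -c "from h import *;cf()"
```

```text
clock: 7.2
eef_pos: [0.5038, 0.0236, 0.0376]
orientation: [0.997, 0.071, -0.002, 0.0]
wrist_force: [-0.9, -0.2, -0.2]
gripper_width: 0.23
clock: 7.62
eef_pos: [0.5163, 0.0254, 0.0377]
orientation: [0.997, 0.071, -0.001, 0.0]
wrist_force: [-0.4, -0.6, 0.5]
gripper_width: 0.006
corner-frame TCP -43.2 -20.2 z 0.0377 F nest -0.5 -0.6 0.5 M [ 0.04 -0.01 -0.02] jaw yaw -81.87 w 0.006465731262440334 t 7.6167
clock: 7.87
eef_pos: [0.5184, 0.0257, 0.0377]
orientation: [0.997, 0.071, -0.002, 0.0]
wrist_force: [-4.1, -0.5, 1.9]
gripper_width: 0.003
corner-frame TCP -41.1 -20.3 z 0.0377 F nest -4.2 0.1 1.9 M [-0.05  0.78 -0.  ] jaw yaw -81.87 w 0.0026376440470994235 t 7.8667
```

```bash
python3 -m jog '[[0,0.015,0,0,0,0,0],[0,0.02,0,0,0,0,0],[0,0.02,0,0,0,0,0]]'
python3 -c "from h import *;cf()"
python3 -m jog '[[0,-0.07,0,0,0,0,0],[0,-0.07,0,-0.2,0,0,0],[0,-0.07,0,-0.4,0,0,0],[0,-0.07,0,-0.4,0,0,0]]'
python3 -c "from h import *;cf();print(at(-18,-66,.1),at(-18,-66,.040))"
```

```text
clock: 8.12
eef_pos: [0.5184, 0.0256, 0.0371]
orientation: [0.997, 0.071, -0.005, 0.001]
wrist_force: [-9.5, -0.4, 5.6]
gripper_width: 0.005
corner-frame TCP -41.1 -20.4 z 0.0371 F nest -9.4 1.0 5.6 M [-0.11  1.87  0.06] jaw yaw -81.87 w 0.005150954468404075 t 8.1167
clock: 8.45
eef_pos: [0.5119, 0.0249, 0.102]
orientation: [0.997, 0.071, -0.001, 0.001]
wrist_force: [1.1, -0.8, 1.0]
gripper_width: 0.004
corner-frame TCP -47.7 -20.2 z 0.102 F nest 0.9 -0.9 1.0 M [ 0.09 -0.09  0.01] jaw yaw -81.87 w 0.00401457657828048 t 8.45
(array([0.1979, 0.3055, 0.0132]), array([ 0.0004,  0.0007, -0.0001])) (array([0.1988, 0.3049, 0.4132]), array([ 0.0004,  0.0007, -0.0001]))
```

```bash
python3 -m jog '[[0,0.2,0.305,0,0,0,0],[0,0.2,0.305,0.01,0,0,0],[0,0.2,0.305,0.2,0,0,0],[0,0.2,0.305,0.41,0,0,0],[0,0.2,0.305,0.41,0,0,0]]'
python3 -m jog '[[0,0,-0.03,0,0,0,0],[0,0,-0.05,0,0,0,0],[0,0,-0.05,0,0,0,0]]'
python3 -c "from h import *;cf()"
python3 -m jog '[[0,0,-0.015,0,0,0,0],[0,0,-0.03,0,0,0,0],[0,0,-0.03,0,0,0,0]]'
python3 -c "from h import *;cf()"
python3 -m jog '[[0,0,-0.01,0,0,0,0],[0,0,-0.02,0,0,0,0],[0,0,-0.02,0,0,0,0]]'
python3 -c "from h import *;cf()"
```

```text
clock: 8.87
eef_pos: [0.5452, -0.0169, 0.036]
orientation: [0.997, 0.071, -0.004, 0.0]
wrist_force: [-0.4, -0.6, -0.0]
gripper_width: 0.004
clock: 9.12
eef_pos: [0.5448, -0.0081, 0.0373]
orientation: [0.997, 0.071, -0.003, 0.0]
wrist_force: [0.5, 0.5, 0.1]
gripper_width: 0.001
corner-frame TCP -19.8 -57.5 z 0.0373 F nest 0.6 0.4 0.1 M [-0.02  0.03 -0.01] jaw yaw -81.82 w 0.0008638213550040964 t 9.1167
clock: 9.37
eef_pos: [0.5448, -0.0027, 0.0384]
orientation: [0.997, 0.072, -0.002, 0.0]
wrist_force: [-0.3, -0.3, 0.6]
gripper_width: 0.006
corner-frame TCP -19.0 -52.2 z 0.0384 F nest -0.3 -0.3 0.6 M [-0.    0.01 -0.01] jaw yaw -81.77 w 0.006215444726982637 t 9.3667
clock: 9.62
eef_pos: [0.5448, -0.0005, 0.0388]
orientation: [0.997, 0.072, -0.002, 0.001]
wrist_force: [0.9, -2.9, 1.6]
gripper_width: 0.007
corner-frame TCP -18.7 -49.9 z 0.0388 F nest 0.5 -3.0 1.6 M [-0.46 -0.04 -0.01] jaw yaw -81.8 w 0.0072250926928113714 t 9.6167
```

```bash
python3 -m jog '[[0,0,-0.012,0,0,0,0],[0,0,-0.025,0,0,0,0],[0,0,-0.025,0,0,0,0]]'
python3 -c "from h import *;cf()"
python3 -m jog '[[0,-0.01,0.05,0,0,0,0],[0,-0.1,0.1,-0.25,0,0,0],[0.5,-0.2,0.2,-0.5,0,0,0],[0.7,-0.2,0.2,-0.7,0,0,0],[0.7,-0.2,0.2,-0.7,0,0,0]]'
python3 - <<'E'
from h import *
cf();g=grab_frame("top")
print(p2w(g,[(390,140),(402,140)],.2).round(3),p2w(g,[(390,140),(402,140)],.26).round(3))
print(rel([.45,-.36,.2],np.radians(24)),rel([.45,-.36,.2],np.radians(98)),np.array(observe()["joint_positions"]).round(2))
E
```

```text
clock: 9.87
eef_pos: [0.5447, 0.0, 0.0392]
orientation: [0.998, 0.07, -0.002, 0.003]
wrist_force: [0.9, -10.0, 5.3]
gripper_width: 0.001
corner-frame TCP -18.7 -49.4 z 0.0392 F nest -0.6 -10.0 5.3 M [-1.98 -0.11  0.05] jaw yaw -81.94 w 0.0007277064136210829 t 9.8667
clock: 10.28
eef_pos: [0.522, -0.034, 0.1498]
orientation: [0.998, 0.07, 0.002, 0.003]
wrist_force: [1.3, 0.9, -0.0]
gripper_width: 0.192
corner-frame TCP -46.0 -79.8 z 0.1498 F nest 1.4 0.7 -0.0 M [ 0.07 -0.1   0.05] jaw yaw -82.03 w 0.19240028433554585 t 10.2833
[[ 0.629 -0.185  0.2  ]
 [ 0.63  -0.218  0.2  ]] [[ 0.611 -0.175  0.26 ]
 [ 0.612 -0.206  0.26 ]]
(array([-0.7729,  2.0906, -0.3394]), array([ 0.0012, -0.0017,  0.4111])) (array([-0.7729,  2.0906, -0.3394]), array([ 0.0018, -0.0006, -0.    ])) [ 0.32  0.38 -0.44  1.92  0.21  0.88 -1.66]
```

```bash
python3 -m jog '[[1,-0.39,1,-0.17,0,0,0],[1,-0.39,1,-0.17,0,0,0],[1,-0.39,1,-0.17,0,0,0],[1,-0.39,1,-0.17,0,0,0],[1,-0.39,1,-0.17,0,0,0]]'
python3 -m jog '[[1,-0.39,1,-0.17,0,0,-0.19],[1,-0.39,1,-0.17,0,0,-0.19],[1,-0.39,1,-0.17,0,0,-0.19],[1,-0.39,1,-0.17,0,0,-0.19],[1,-0.39,1,-0.17,0,0,-0.19]]'
python3 -m jog '[[1,0,0,0,0,0,-0.19],[1,0,0,0,0,0,-0.19],[1,0,0,0,0,0,-0.19],[1,0,0,0,0,0,-0.19],[1,0,0,0,0,0,-0.19]]'
python3 -m jog '[[1,0,0,0,0,0,-0.19],[1,0,0,0,0,0,-0.19],[1,0,0,0,0,0,-0.19],[1,0,0,0,0,0,-0.19],[1,0,0,0,0,0,-0.19]]'
python3 - <<'E'
from h import *
print(rel([.47,-.36,.2],np.radians(24)),np.array(observe()["joint_positions"]).round(2))
g=grab_frame("wrist");np.save("w5.npy",dict(g),allow_pickle=True);print(w2p(g,[[.471,-.359,.018]]))
E
```

```text
clock: 10.75
eef_pos: [0.4819, -0.1983, 0.1734]
orientation: [0.998, 0.065, 0.0, 0.004]
wrist_force: [0.9, -0.2, -0.4]
gripper_width: 0.618
clock: 11.17
eef_pos: [0.441, -0.3596, 0.1993]
orientation: [0.934, 0.356, -0.002, 0.005]
wrist_force: [0.2, -0.3, -1.1]
gripper_width: 0.984
clock: 11.58
eef_pos: [0.441, -0.3587, 0.1977]
orientation: [0.786, 0.618, -0.003, 0.003]
wrist_force: [0.4, -0.5, -0.1]
gripper_width: 1.001
clock: 12.0
eef_pos: [0.4411, -0.3578, 0.1963]
orientation: [0.567, 0.824, -0.003, 0.001]
wrist_force: [-0.6, 0.8, -0.6]
gripper_width: 1.006
(array([-0.0829,  0.1746, -0.0252]), array([-0.0013,  0.0015, -0.0171])) [ 1.12  0.45 -0.7   1.76  0.33  1.06  0.67]
[[350.86466812 193.95284201]]
```

Run:
```python
from h import *
g=np.load("w5.npy",allow_pickle=True).item()
x0,y0,s=250,105,4
im=cv2.resize(g["frame"][y0:y0+150,x0:x0+200,::-1],None,fx=s,fy=s,interpolation=cv2.INTER_CUBIC)
box(g,im,[.471,-.359],np.radians(24),(-.022,-.04,.0),(.022,.04,.018),(0,0,255),x0,y0,s)
cv2.imwrite("pics/w5.png",im)
```

```text
(no output)
```

View pics/w5.png

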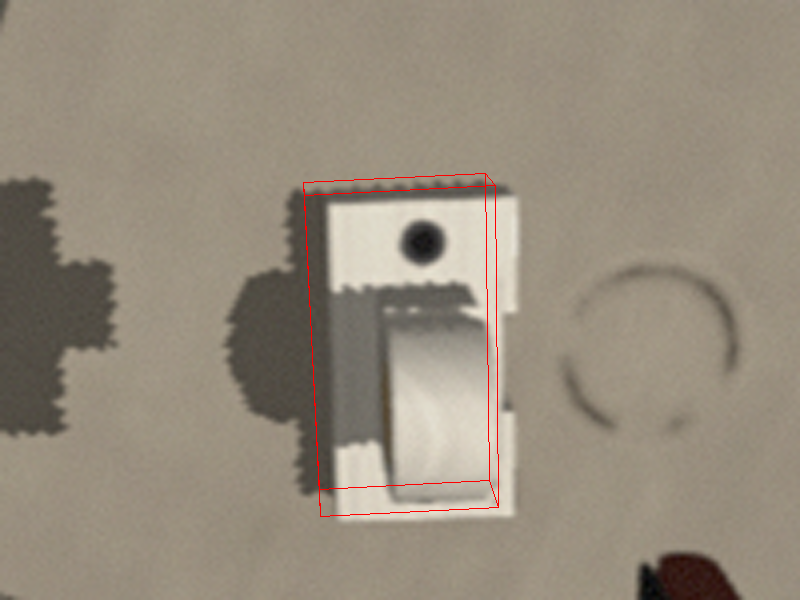

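The picture shows the bracket with its groove on the right (image +x, (505,310–410)). The foot top corners are at (327,205), (518,197), (515,515), (336,520).

Run:
```python
from h import *
from scipy.optimize import least_squares
g=np.load("w5.npy",allow_pickle=True).item()
px=(np.array([(327,205),(518,197),(515,515),(336,520)],float)+.5)/4-.5+[250,105]
P=np.array([(-.022,.04,.018),(.022,.04,.018),(.022,-.04,.018),(-.022,-.04,.018)])
def W(v):
    c,s=np.cos(v[2]),np.sin(v[2]);return np.c_[v[0]+c*P[:,0]-s*P[:,1],v[1]+s*P[:,0]+c*P[:,1],P[:,2]]
r=least_squares(lambda v:(w2p(g,W(v))-px).ravel(),[.475,-.36,.4],x_scale=[.01,.01,.1]);v=r.x
print(v[:2].round(4),np.degrees(v[2]),r.fun.round(1))
print(rel([v[0],v[1],.12],v[2]),rel([v[0],v[1],.043],v[2]))
```

```text
[ 0.476  -0.3592] 23.15387505185613 [-0.  -0.6  0.  -0.3 -0.1  0.4  0.2  0.7]
(array([-0.0906,  0.2166,  0.5075]), array([-0.0013,  0.0014, -0.0104])) (array([-0.0882,  0.2187,  1.0208]), array([-0.0013,  0.0014, -0.0104]))
```

```bash
python3 -m jog '[[1,-0.09,0.217,0.2,-0.001,0.001,-0.01],[1,-0.09,0.217,0.45,-0.001,0.001,-0.01],[1,-0.09,0.217,0.5,-0.001,0.001,-0.01],[1,-0.09,0.217,0.5,-0.001,0.001,-0.01]]'
python3 -c "
from h import *;print(rel([.476,-.3592,.043],np.radians(23.15)))"
```

```text
clock: 12.38
eef_pos: [0.4743, -0.3571, 0.1173]
orientation: [0.552, 0.834, -0.0, -0.003]
wrist_force: [-0.4, 0.3, 1.5]
gripper_width: 0.999
(array([-0.02  ,  0.007 ,  0.4955]), array([-0.0013, -0.0017, -0.0006]))
```

```bash
python3 -m jog '[[1,-0.02,0.007,0.2,-0.001,-0.002,0],[1,-0.02,0.007,0.4,-0.001,-0.002,0],[1,-0.02,0.007,0.49,-0.001,-0.002,0],[1,-0.02,0.007,0.49,-0.001,-0.002,0]]'
python3 -m jog '[[0,0,0,0,0,0,0],[0,0,0,0,0,0,0],[0,0,0,0,0,0,0],[0,0,0,0,0,0,0],[0,0,0,0,0,0,0]]'
python3 -m jog '[[0,0,0,0,0,0,0],[0,0,0,0,0,0,0],[0,0,0,0,0,0,0],[0,0,0,0,0,0,0],[0,0,0,0,0,0,0]]'
python3 -c "
from h import *;cf();print(st()[1].as_matrix().round(3))"
```

```text
clock: 12.72
eef_pos: [0.4744, -0.3586, 0.0422]
orientation: [0.552, 0.834, -0.001, -0.002]
wrist_force: [-0.2, 0.4, -0.2]
gripper_width: 0.998
clock: 13.13
eef_pos: [0.4749, -0.359, 0.0434]
orientation: [0.552, 0.834, -0.001, -0.001]
wrist_force: [-0.1, -1.1, 0.0]
gripper_width: 0.659
clock: 13.55
eef_pos: [0.4748, -0.359, 0.0433]
orientation: [0.552, 0.834, -0.001, -0.001]
wrist_force: [-0.9, -1.0, -0.5]
gripper_width: 0.279
corner-frame TCP -138.8 -394.9 z 0.0433 F nest -1.1 -0.9 -0.5 M [ 0.02 -0.09  0.  ] jaw yaw 22.96 w 0.2789238820843843 t 13.55
[[-0.39   0.921 -0.003]
 [ 0.921  0.39  -0.   ]
 [ 0.001 -0.003 -1.   ]]
```

```bash
python3 -m jog '[[0,0,0,0,0,0,0],[0,0,0,0,0,0,0],[0,0,0,-0.25,0,0,0],[0,0,0,-0.5,0,0,0],[0,0,0,-0.5,0,0,0]]'
cat >> h.py <<'E'
def bt(dx,dy,z): return at(dx,dy,z,-np.pi/2)
E
python3 -c "
from h import *;cf();print(bt(-45,-90,.125))"
```

```text
clock: 13.97
eef_pos: [0.4782, -0.3601, 0.1242]
orientation: [0.552, 0.834, -0.001, 0.003]
wrist_force: [2.0, -1.0, -2.1]
gripper_width: 0.249
corner-frame TCP -135.7 -396.4 z 0.1242 F nest 1.9 -1.2 -2.1 M [-0.04 -0.34 -0.01] jaw yaw 22.98 w 0.24913802862468895 t 13.9667
(array([ 1.8203,  1.107 , -0.0133]), array([0.0009, 0.0017, 0.0823]))
```

```bash
python3 -m jog '[[0,0.2,0.12,0,0,0,0],[0,0.45,0.27,0,0,0,0],[0,0.7,0.42,0,0,0,0],[0,0.9,0.55,0,0,0,0],[0,0.9,0.55,0,0,0,0]]'
python3 -m jog '[[0,0.2,0.12,0,0,0,0.04],[0,0.45,0.27,0,0,0,0.08],[0,0.7,0.42,0,0,0,0.08],[0,0.9,0.55,0,0,0,0.08],[0,0.9,0.55,0,0,0,0.08]]'
python3 -m jog '[[0,0,0,0,0,0,0],[0,0,0,0,0,0,0]]'
python3 - <<'E'
from h import *
cf();print(bt(-38,-86,.125),bt(-38,-86,.06))
g=grab_frame("wrist");np.save("w6.npy",dict(g),allow_pickle=True);print(w2p(g,[[*N,.012]]))
E
```

```text
clock: 14.38
eef_pos: [0.5027, -0.1937, 0.1238]
orientation: [0.548, 0.837, 0.002, 0.002]
wrist_force: [1.5, 1.1, -3.6]
gripper_width: 0.249
clock: 14.8
eef_pos: [0.525, -0.0273, 0.1243]
orientation: [0.644, 0.765, 0.004, 0.001]
wrist_force: [0.6, 0.6, -4.0]
gripper_width: 0.25
clock: 14.97
eef_pos: [0.5246, -0.0258, 0.1239]
orientation: [0.643, 0.766, 0.004, 0.0]
wrist_force: [0.8, -0.5, -4.0]
gripper_width: 0.246
corner-frame TCP -42.3 -72.2 z 0.1239 F nest 0.7 -0.6 -4.0 M [-0.03 -0.09  0.03] jaw yaw 9.94 w 0.24648895508680915 t 14.9667
(array([-0.093 ,  0.0255, -0.0077]), array([ 0.0023, -0.0016,  0.0099])) (array([-0.0952,  0.0224,  0.4256]), array([ 0.0023, -0.0016,  0.0099]))
[[382.63132691 110.2838626 ]]
```

```bash
python3 -m jog '[[0,-0.094,0.025,0,0.002,-0.002,0.01],[0,-0.095,0.023,0.15,0.002,-0.002,0.01],[0,-0.095,0.022,0.3,0.002,-0.002,0.01],[0,-0.095,0.022,0.42,0.002,-0.002,0.01],[0,-0.095,0.022,0.42,0.002,-0.002,0.01]]'
python3 - <<'E'
from h import *
cf();print(bt(-35,-86,.0555))
g=grab_frame("wrist");np.save("w6.npy",dict(g),allow_pickle=True);cv2.imwrite("pics/w6.png",g["frame"][:,:,::-1])
E
```

```text
clock: 15.43
eef_pos: [0.5284, -0.0441, 0.0573]
orientation: [0.658, 0.753, -0.003, -0.001]
wrist_force: [-1.1, 0.1, -3.7]
gripper_width: 0.25
corner-frame TCP -41.1 -90.8 z 0.0573 F nest -1.0 0.2 -3.7 M [-0.08 -0.04  0.  ] jaw yaw 7.72 w 0.2495153006336776 t 15.4333
(array([0.0325, 0.0402, 0.0118]), array([-0.0018,  0.0007, -0.0025]))
```

View pics/w6.png

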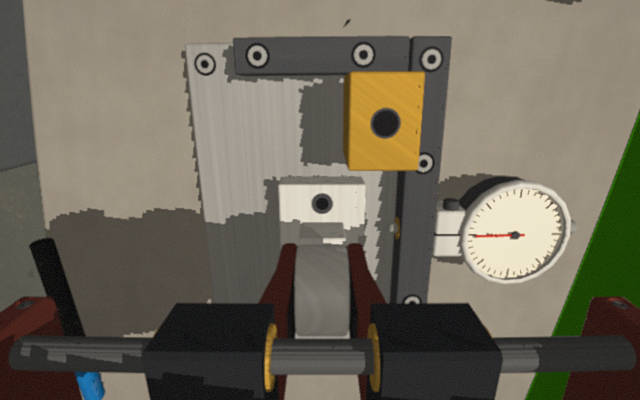

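The picture shows the spacer seated square in the corner (347–423, 70–170), the bracket over the plate with its groove facing the fence, and the spindle ball at (397,228). Now I set it down.

```bash
python3 -m jog '[[0,0.03,0.04,0.005,-0.002,0.001,-0.002],[0,0.033,0.04,0.01,-0.002,0.001,-0.002],[0,0.033,0.04,0.016,-0.002,0.001,-0.002],[0,0.033,0.04,0.016,-0.002,0.001,-0.002]]'
python3 -c "
from h import *;cf();print(bt(-33,-80,.0553))"
```

```text
clock: 15.82
eef_pos: [0.5352, -0.0379, 0.0574]
orientation: [0.655, 0.755, 0.002, 0.001]
wrist_force: [-0.3, -0.0, -3.7]
gripper_width: 0.249
corner-frame TCP -33.5 -85.6 z 0.0574 F nest -0.3 0.0 -3.7 M [-0.04 -0.02 -0.01] jaw yaw 8.11 w 0.24854717197996318 t 15.8167
(array([0.0377, 0.0032, 0.0139]), array([ 0.0012, -0.0002, -0.0003]))
```

```bash
python3 -m jog '[[0,0,0,0.01,0.001,0,0],[0,0,0,0.02,0.001,0,0],[0,0,0,0.02,0.001,0,0]]'
python3 -c "from h import *;cf()"
python3 -m jog '[[0,0,0,0.01,0,0,0],[0,0,0,0.02,0,0,0],[0,0,0,0.02,0,0,0]]'
python3 -c "
from h import *;cf();print(bt(-33,-80,.0553))"
```

```text
clock: 16.07
eef_pos: [0.5358, -0.0381, 0.0552]
orientation: [0.655, 0.755, 0.0, 0.001]
wrist_force: [-1.5, 0.4, 3.1]
gripper_width: 0.246
corner-frame TCP -33.0 -85.9 z 0.0552 F nest -1.4 0.6 3.1 M [0.01 0.37 0.04] jaw yaw 8.1 w 0.24557205965238912 t 16.0667
clock: 16.32
eef_pos: [0.5359, -0.0382, 0.0546]
orientation: [0.655, 0.755, -0.0, 0.002]
wrist_force: [-8.0, -0.5, 24.2]
gripper_width: 0.242
corner-frame TCP -32.8 -86.0 z 0.0546 F nest -8.0 0.6 24.2 M [-0.25  2.22  0.03] jaw yaw 8.11 w 0.2424516407268168 t 16.3167
(array([ 0.0403, -0.0013, -0.0048]), array([ 0.0006,  0.0008, -0.0003]))
```

```bash
python3 -m jog '[[0,0,0,-0.008,0,0,0],[0,0.01,0,-0.008,0,0,0],[0,0.02,0,-0.008,0,0,0],[0,0.03,0,-0.008,0,0,0],[0,0.03,0,-0.008,0,0,0]]'
python3 -c "from h import *;cf()"
python3 -m jog '[[0,0.01,0,0,0,0,0],[0,0.02,0,0,0,0,0],[0,0.02,0,0,0,0,0]]'
python3 -c "
from h import *;cf();print(bt(-33,-80,.0553))"
```

```text
clock: 16.73
eef_pos: [0.535, -0.0332, 0.0554]
orientation: [0.655, 0.756, -0.0, 0.001]
wrist_force: [0.8, 1.2, -2.7]
gripper_width: 0.246
corner-frame TCP -33.0 -81.0 z 0.0554 F nest 1.0 1.1 -2.7 M [ 0.   -0.13 -0.01] jaw yaw 8.14 w 0.24634139839350017 t 16.7333
clock: 16.98
eef_pos: [0.5344, -0.0312, 0.0551]
orientation: [0.655, 0.755, -0.001, 0.001]
wrist_force: [0.8, -3.7, -5.0]
gripper_width: 0.245
corner-frame TCP -33.3 -78.8 z 0.0551 F nest 0.2 -3.8 -5.0 M [-0.94 -0.25 -0.03] jaw yaw 8.1 w 0.24459874698483425 t 16.9833
(array([-0.0078,  0.0019, -0.0014]), array([ 0.0002,  0.001 , -0.0003]))
```

```bash
python3 -m jog '[[0,0,0.015,-0.002,0,0,0],[0,0,0.03,-0.002,0,0,0],[0,0,0.045,-0.002,0,0,0],[0,0,0.055,-0.002,0,0,0],[0,0,0.055,-0.002,0,0,0]]'
python3 -c "from h import *;cf()"
python3 -m jog '[[0,0.002,0.01,0,0,0,0],[0,0.002,0.02,0,0,0,0],[0,0.002,0.025,0,0,0,0],[0,0.002,0.025,0,0,0,0]]'
python3 -c "from h import *;cf()"
```

```text
clock: 17.4
eef_pos: [0.5431, -0.0299, 0.0554]
orientation: [0.655, 0.755, -0.001, 0.002]
wrist_force: [0.0, -1.0, -4.7]
gripper_width: 0.25
corner-frame TCP -24.5 -78.9 z 0.0554 F nest -0.1 -1.0 -4.7 M [-0.55 -0.32 -0.09] jaw yaw 8.11 w 0.24992280485722976 t 17.4
clock: 17.73
eef_pos: [0.5456, -0.0296, 0.0549]
orientation: [0.655, 0.755, -0.002, 0.001]
wrist_force: [-3.4, -2.7, -3.7]
gripper_width: 0.244
corner-frame TCP -22.0 -78.8 z 0.0549 F nest -3.8 -2.2 -3.7 M [-0.84  0.73  0.08] jaw yaw 8.09 w 0.2436908891006017 t 17.7333
```

```bash
python3 -m jog '[[0,0.01,0.012,0.003,0,0,0],[0,0.015,0.02,0.005,0,0,0],[0,0.02,0.025,0.006,0,0,0],[0,0.02,0.025,0.006,0,0,0]]'
python3 -c "from h import *;cf()"
python3 -m jog '[[0,0.01,0.01,0.001,0,0,0],[0,0.02,0.02,0.002,0,0,0],[0,0.025,0.025,0.002,0,0,0],[0,0.025,0.025,0.002,0,0,0],[0,0.025,0.025,0.002,0,0,0]]'
python3 - <<'E'
from h import *
cf();g=grab_frame("wrist");crop(g,250,30,340,260,2.35,"pics/w7.png");cf()
E
```

```text
clock: 18.07
eef_pos: [0.5461, -0.0294, 0.0547]
orientation: [0.656, 0.755, -0.006, 0.0]
wrist_force: [-14.3, -12.1, 17.4]
gripper_width: 0.248
corner-frame TCP -21.5 -78.7 z 0.0547 F nest -15.9 -9.9 17.4 M [-2.05  3.17  0.15] jaw yaw 7.97 w 0.2479491971087615 t 18.0667
clock: 18.48
eef_pos: [0.5462, -0.0292, 0.0549]
orientation: [0.657, 0.754, -0.01, 0.0]
wrist_force: [-14.5, -13.0, 17.5]
gripper_width: 0.249
corner-frame TCP -21.3 -78.5 z 0.0549 F nest -16.2 -10.8 17.5 M [-2.4   3.22  0.19] jaw yaw 7.84 w 0.24875755513889306 t 18.4833
corner-frame TCP -21.3 -78.5 z 0.055 F nest -17.0 -10.9 17.1 M [-2.41  3.2   0.21] jaw yaw 7.84 w 0.24976027318040683 t 18.5333
```

View pics/w7.png

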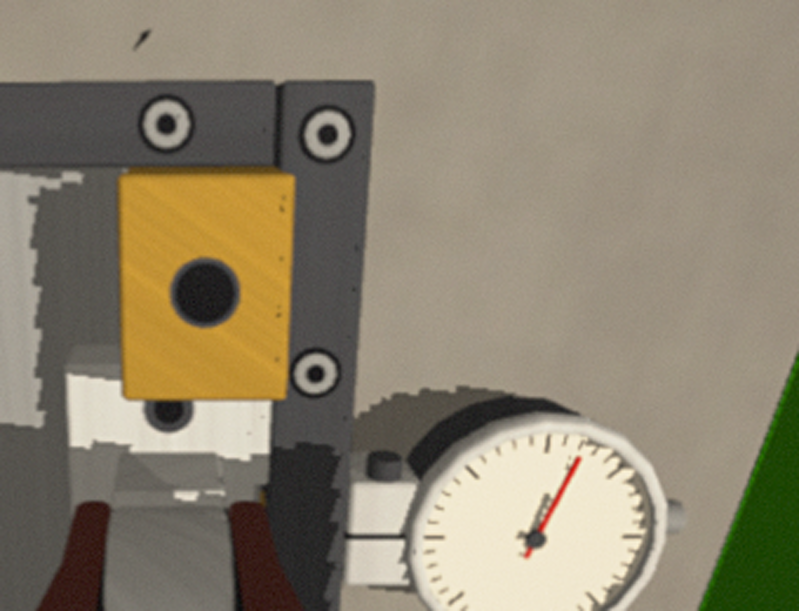

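The spacer is tight in the corner, the bracket is against it, and the pointer now sits at (580,460) around hub (535,538). The tool has tilted slightly under the push, so I'll quantify the tilt and the dial reading.

Run:
```python
from h import *
t,r=st();print(r.as_matrix()[:,2].round(4),bt(-22,-80,.055))
def ang(g,hub,tip):
    p=p2w(g,[hub,tip],.036);d=p[1]-p[0];return np.degrees(np.arctan2(d[1],d[0]))
a=ang(np.load("w6.npy",allow_pickle=True).item(),(515,236),(472,236))
g=grab_frame("wrist");C=lambda p:(np.array(p)+.5)/2.35-.5+[250,30]
b=ang(g,C((535,538)),C((580,459)))
print(a,b,"mm",np.radians((a-b)%360)/.9)
```

```text
[-0.0134 -0.016  -0.9998] (array([-0.0099, -0.0045, -0.0001]), array([-0.0049,  0.0045, -0.0018]))
-172.34307693745257 77.48874941398286 mm 2.1364415123070066
```

The tool is tilted about 0.8° towards both fences, and the dial reads about 2.2 mm instead of 2.5. I'll relax, re-level, and press again with a counter-turn.

```bash
python3 -m jog '[[0,0,0,0,-0.005,0.0045,-0.002],[0,0,0,0.002,-0.005,0.0045,-0.002],[0,0,0,0.002,-0.006,0.006,-0.002]]'
python3 -c "
from h import *;cf();print(st()[1].as_matrix()[:,2].round(4),bt(-22,-79,.055))"
python3 -m jog '[[0,0.006,0.01,0.003,-0.004,0.003,0],[0,0.012,0.015,0.005,-0.006,0.005,0],[0,0.012,0.015,0.005,-0.006,0.005,0],[0,0.012,0.015,0.005,-0.006,0.005,0]]'
python3 -c "
from h import *;cf();print(st()[1].as_matrix()[:,2].round(4),bt(-22,-79,.055))"
```

```text
clock: 18.83
eef_pos: [0.5458, -0.0296, 0.0547]
orientation: [0.655, 0.756, 0.002, -0.001]
wrist_force: [-5.1, -3.9, 3.0]
gripper_width: 0.248
corner-frame TCP -21.8 -78.9 z 0.0547 F nest -5.6 -3.1 3.0 M [-1.43  1.14 -0.02] jaw yaw 8.17 w 0.2483763177283677 t 18.8333
[ 0.0017  0.0044 -1.    ] (array([-0.0006, -0.0011, -0.0018]), array([ 0.0007, -0.0013,  0.0001]))
clock: 19.17
eef_pos: [0.5455, -0.029, 0.0545]
orientation: [0.655, 0.755, 0.012, -0.001]
wrist_force: [-12.5, -7.1, 15.3]
gripper_width: 0.248
corner-frame TCP -22.1 -78.2 z 0.0545 F nest -13.4 -5.3 15.3 M [-1.74  3.44  0.11] jaw yaw 8.11 w 0.24750008470870596 t 19.1667
[ 0.013   0.0192 -0.9997] (array([-0.0052,  0.0005, -0.0036]), array([ 0.005 , -0.0055, -0.0002]))
```

```bash
python3 -m jog '[[0,0,0,-0.002,0.005,-0.005,0],[0,0,0,-0.002,0.0045,-0.005,0],[0,0,0,-0.002,0.0045,-0.005,0]]'
python3 -c "
from h import *;cf();print(st()[1].as_matrix()[:,2].round(4),bt(-22,-79,.055))"
python3 -m jog '[[0,0.008,0.01,0.002,-0.001,0.001,0],[0,0.016,0.018,0.003,-0.002,0.0015,0],[0,0.02,0.02,0.003,-0.002,0.002,0],[0,0.02,0.02,0.003,-0.002,0.002,0],[0,0.02,0.02,0.003,-0.002,0.002,0]]'
python3 - <<'E'
from h import *
cf();print(st()[1].as_matrix()[:,2].round(4),bt(-22,-79,.055));g=grab_frame("wrist");np.save("w8.npy",dict(g),allow_pickle=True);cf()
E
```

```text
clock: 19.42
eef_pos: [0.5457, -0.0287, 0.0547]
orientation: [0.655, 0.756, 0.001, 0.0]
wrist_force: [-2.5, -3.9, 0.5]
gripper_width: 0.247
corner-frame TCP -21.8 -78.0 z 0.0547 F nest -3.1 -3.5 0.5 M [-0.78  0.56 -0.06] jaw yaw 8.14 w 0.24668298400959424 t 19.4167
[ 0.0015  0.0016 -1.    ] (array([-0.0066, -0.0012, -0.0017]), array([ 0.0005, -0.0004, -0.0001]))
clock: 19.83
eef_pos: [0.5457, -0.0287, 0.0545]
orientation: [0.656, 0.755, 0.002, -0.001]
wrist_force: [-13.2, -12.2, 17.2]
gripper_width: 0.249
corner-frame TCP -21.8 -78.0 z 0.0545 F nest -14.8 -10.2 17.2 M [-2.49  3.18  0.17] jaw yaw 8.02 w 0.24917596812511508 t 19.8333
[ 0.0015  0.0037 -1.    ] (array([-0.0067, -0.0013, -0.0032]), array([ 0.0006, -0.0011, -0.0008]))
corner-frame TCP -21.7 -78.0 z 0.0546 F nest -14.9 -10.0 15.4 M [-2.47  3.23  0.07] jaw yaw 8.02 w 0.2491488188212959 t 19.8833
```

Run:
```python
from h import *
def ang(f):
    g=np.load(f,allow_pickle=True).item();im=g["frame"].astype(int)
    m=(im[...,0]>150)&(im[...,1]<110)&(im[...,2]<110);m[:, :400]=0;m[300:]=0
    v,u=np.nonzero(m);p=p2w(g,np.c_[u,v],.036)[:,:2];c=p.mean(0);d=np.linalg.svd(p-c)[2][0]
    print(len(u),c.round(3),np.degrees(np.arctan2(d[1],d[0])));return np.degrees(np.arctan2(d[1],d[0]))
a,b=ang("w6.npy"),ang("w8.npy")
for k in(0,180): print(np.radians((a-b+k)%360)/.9)
g=np.load("w8.npy",allow_pickle=True).item();crop(g,250,30,340,260,2.35,"pics/w8.png")
```

```text
71 [ 0.615 -0.019] 9.158049390577334
1327 [0.632 0.097] -93.28095443892205
1.986553221430938
5.477211725419597
```

View pics/w8.png

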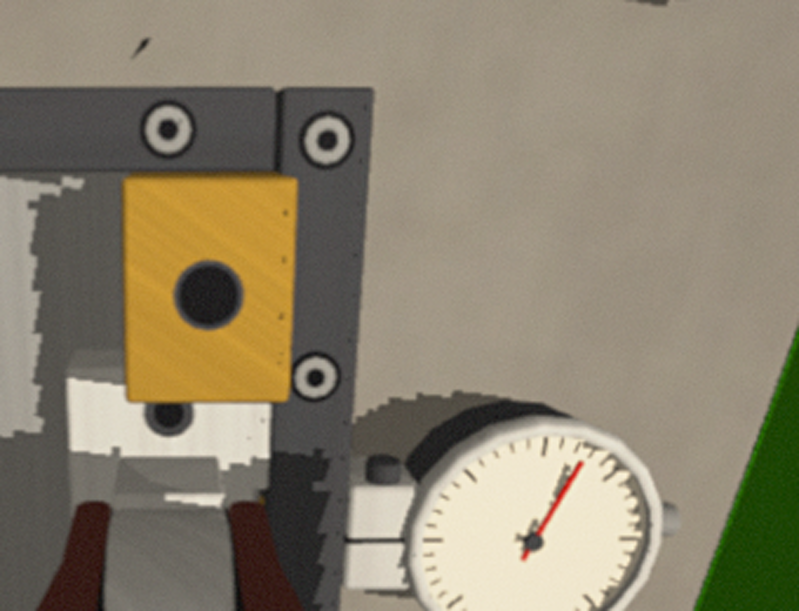

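```bash
cat >> h.py <<'E'
def ang(g,hub=None):
    im=g["frame"].astype(int);m=(im[...,0]-im[...,1]>60)&(im[...,0]-im[...,2]>60)
    v,u=np.nonzero(m);p=p2w(g,np.c_[u,v],.035)[:,:2];p=p[np.linalg.norm(p-[.618,-.02],axis=1)<.032]
    c=p.mean(0);d=np.linalg.svd(p-c)[2][0];return len(p),c.round(4),np.degrees(np.arctan2(d[1],d[0]))
E
python3 - <<'E'
from h import *
L=lambda f:np.load(f,allow_pickle=True).item()
A=[ang(L(f)) for f in("w2.npy","w6.npy","w8.npy")];print(A)
for i in(0,1): print(np.radians((A[i][2]-A[2][2]+np.array([0,180]))%360)/.9)
E
```

```text
[(59, array([ 0.618 , -0.0199]), np.float64(-170.55186010797954)), (102, array([ 0.6167, -0.0191]), np.float64(-170.46652600737812)), (106, array([ 0.6287, -0.0082]), np.float64(-104.59618901290536))]
[5.70226854 2.21161004]
[5.70392339 2.21326488]
```

The dial reads about 2.2 mm rather than the nominal 2.5, so there may still be a slight yaw or pitch gap. I'll vary yaw a little under the push and watch the pointer.

```bash
cat > chk.py <<'E'
from h import *
cf();g=grab_frame("wrist");a=ang(g);print("tilt",st()[1].as_matrix()[:2,2].round(4),"dial mm",(np.radians((-170.5-a[2]+180)%360)/.9).round(3),a[0])
E
python3 -m jog '[[0,0.01,0.012,0.001,-0.001,0.001,-0.002],[0,0.02,0.02,0.001,-0.001,0.001,-0.004],[0,0.02,0.02,0.001,-0.001,0.001,-0.004],[0,0.02,0.02,0.001,-0.001,0.001,-0.004]]' >/dev/null; python3 chk.py
python3 -m jog '[[0,0.01,0.012,0.001,-0.001,0.001,0.003],[0,0.02,0.02,0.001,-0.001,0.001,0.006],[0,0.02,0.02,0.001,-0.001,0.001,0.008],[0,0.02,0.02,0.001,-0.001,0.001,0.008]]' >/dev/null; python3 chk.py
```

```text
corner-frame TCP -21.7 -77.9 z 0.0545 F nest -14.3 -8.9 14.5 M [-2.25  2.98 -0.27] jaw yaw 8.55 w 0.25079398130879393 t 20.2167
tilt [-0.001   0.0028] dial mm 2.218 103
corner-frame TCP -21.7 -77.6 z 0.0545 F nest -13.5 -10.5 14.3 M [-2.29  3.01  0.56] jaw yaw 7.03 w 0.24864614566266133 t 20.6
tilt [-0.0037  0.0015] dial mm 2.109 106
```

```bash
python3 -m jog '[[0,0.01,0.012,0.002,-0.003,0.001,-0.003],[0,0.02,0.02,0.004,-0.006,0.002,-0.005],[0,0.02,0.02,0.004,-0.008,0.002,-0.006],[0,0.02,0.02,0.004,-0.008,0.002,-0.006]]' >/dev/null; python3 chk.py
python3 -m jog '[[0,0.01,0.012,0,0.003,0,0],[0,0.02,0.02,0,0.006,0,0],[0,0.02,0.02,0,0.01,0,0],[0,0.02,0.02,0,0.01,0,0]]' >/dev/null; python3 chk.py
```

```text
corner-frame TCP -22.0 -77.7 z 0.0542 F nest -14.7 -10.2 18.3 M [-2.4   3.91 -0.05] jaw yaw 7.97 w 0.2509811939773315 t 20.9833
tilt [0.0145 0.0058] dial mm 2.188 103
corner-frame TCP -21.2 -77.5 z 0.0545 F nest -13.6 -9.5 15.1 M [-2.37  2.62  0.32] jaw yaw 7.87 w 0.2460579449435872 t 21.3667
tilt [-0.0208 -0.003 ] dial mm 2.102 105
```

```bash
python3 -m jog '[[0,0,0.0,-0.002,-0.003,0,-0.001],[0,0,0,-0.002,-0.006,0,-0.0015],[0,0,0,-0.002,-0.0065,0,-0.0015]]' >/dev/null; python3 chk.py
python3 -m jog '[[0,0.006,0.012,0.001,-0.001,0.001,0],[0,0.01,0.025,0.001,-0.002,0.001,0],[0,0.012,0.035,0.001,-0.004,0.001,0],[0,0.012,0.04,0.001,-0.004,0.001,0],[0,0.012,0.04,0.001,-0.004,0.001,0]]' >/dev/null; python3 chk.py
```

```text
corner-frame TCP -21.7 -77.6 z 0.0544 F nest -4.7 -3.1 -2.0 M [-0.92  0.72 -0.01] jaw yaw 8.14 w 0.24702237995734008 t 21.6667
tilt [-0.0009 -0.    ] dial mm 2.179 107
corner-frame TCP -21.7 -77.7 z 0.0539 F nest -24.8 -7.3 23.1 M [-1.97  5.25  0.12] jaw yaw 8.05 w 0.2444425069423043 t 22.1333
tilt [ 0.     -0.0004] dial mm 2.22 104
```

The reading stays at 2.18–2.22 mm from 5 N to 25 N, and it drops slightly with any yaw or pitch, so the bracket is seated. I'll set a moderate final push both ways and check that it holds.

```bash
python3 -m jog '[[0,0.01,0.012,-0.001,-0.001,0.001,0],[0,0.02,0.02,-0.001,-0.002,0.002,0],[0,0.024,0.02,-0.001,-0.002,0.002,0],[0,0.024,0.02,-0.001,-0.002,0.002,0],[0,0.024,0.02,-0.001,-0.002,0.002,0]]' >/dev/null; python3 chk.py; python3 chk.py
python3 - <<'E'
from h import *
for i in range(6): grab_frame("top")
cf(); hand_in()
E
```

```text
corner-frame TCP -21.7 -77.6 z 0.054 F nest -13.8 -12.5 11.9 M [-2.83  2.89  0.28] jaw yaw 7.93 w 0.24778005755585927 t 22.6
tilt [0.0002 0.0012] dial mm 2.211 105
corner-frame TCP -21.7 -77.6 z 0.0539 F nest -13.4 -12.1 12.2 M [-2.85  2.87  0.23] jaw yaw 7.93 w 0.24884952914046804 t 22.65
tilt [0.0003 0.0011] dial mm 2.209 104
corner-frame TCP -21.7 -77.6 z 0.054 F nest -13.3 -11.2 11.8 M [-2.87  2.87  0.27] jaw yaw 7.93 w 0.24629896374643903 t 23.0
the job is handed in; nothing more can be done
```

The job is handed in with the bracket still gripped and pressed both ways. The dial reads about 2.2 mm, not the nominal 2.5 mm.

**What I did:** I slid the spacer into the corner and seated it with a gentle push of about 10 N against each fence. I then set the bracket on the plate with the groove facing the back fence, butted it against the spacer and pressed it home.

**Last checks:**
- **Push:** it held steady for about 0.4 s before hand-in, at about 13 N on the back fence, 11 N through the spacer on the side fence, and 12 N down on the plate. The job time was 23.0 s.
- **Position:** the tool was level to about 0.1°. The last picture viewed, taken just before the final adjustments, showed the spacer square in the corner with no visible gap and the bracket end against it.
- **Dial:** the reading stayed at 2.18–2.22 mm as I raised the back push from 5 to 25 N. It did not rise with small yaw or pitch changes, falling to about 2.1 mm at the larger ones. I take this to mean the bracket is fully seated with the spindle in the groove.
- **Disagreement:** I could not tell whether the 0.3 mm difference comes from the groove being slightly deeper than nominal or from error in reading the pointer in the picture.

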